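# Set up the tile printing jig: clip in the nest plate, seat the tile

## Robot

A 6-joint arm with a two-finger parallel gripper is mounted at the origin on a cart in front of the work surface, level with it; the furniture and walls round the work are solid. World frame = base frame: x ahead of the robot, y to its left, z up, the work surface at z = 0. Lengths are in m, angles in degrees, forces in N, time in s.
With the tool pointing down it reaches from about 0.3 to 0.75 m from the base axis. Payload 8.5 kg.
Tool frame: the origin (TCP) lies midway between the tips of the shut fingers; the grasp point (between the pads) lies 19 mm behind it (env.hold_point_z is the distance from the TCP to the grasp point, in m); z points along the fingers, y is the line along which they close (so a half turn about z gives the same grasp; the last joint's range is limited). The gripper opens to 85 mm and grips with 20 to 120 N. Pads are 22 mm wide; open, the fingers measure 114 mm over their backs; the gripper's body (76 mm by 85 mm) begins 54 mm behind the grasp point. The pads swing forward as they close: fully open they stand 13 mm farther back than shut.
Start: joints at [-79.601, 21.807, 74.336, -0, 83.858, -12.336], TCP at [0.213, -0.507, 0.231] pointing down, gripper open.
Joint ranges: [-178.18, 178.18], [-50.72, 133.34], [12.68, 142.11], [-81.47, 261.47], [9.98, 163.14], [-165.26, 165.26]. Speed limits (degrees/s): [136.94, 136.94, 180, 180, 180, 180].

## Interface

Orientations are given as a 3x3 rotation matrix whose columns are the frame's x, y, z axes.
In Python, from rig import observe, get_image, camera_info, env gives the robot as it stands.
- The arm moves only by the tool drive_tool, never from a script. Its arguments are lists of equal length, an entry for each row: "offset": the shift along the tool's x, y, z in units of 40 mm (1.0 is 40 mm), a list of three; "turn": the turn, a rotation vector about the tool's x, y, z in units of 6 degrees (1.0 is 6 degrees), a list of three; "hand": the opening, from 0 (shut) to 1 (fully open). A call has exactly 10 rows; each row shifts and turns the commanded pose from where the row before left it, along the tool's axes as they then stand; what a row does not reach is not made up. A row lasts 1/8 s, in which the tool goes at most 62.5 mm and 10.7 degrees, less where a joint would pass 70% of its speed; a pose out of reach is approached as far as the arm can. A call is refused whole if a number of a shift passes 1 or a number of a turn 1, either way. A call with a gripper value outside its range is refused whole. The fingers move at their own pace and stop on an object; "newtons" is the grip in N (left out, the last holds). Time passes only in rows, so rows that do not move let the fingers close, or fill a call up. It gives the time, the measured TCP pose, the force, the opening and the grip force at its end, in the units of the state.
- observe(): the state, without advancing time (a new reading comes with each control period).
- get_image(name): name is "scene" or "side" or "wrist"; returns the picture (384x512x3 uint8, blue, green, red); there is no depth.
- camera_info(name): a dict with "fx", "fy", "cx", "cy" (pixels), "world_to_cam" (4x4, takes a point from world to camera coordinates). Camera axes: x right, y down, z forward; pixel columns grow to the right and rows downward; lengths in m; the calibration is good to about 2 mm. A picture is of the moment at which its call begins: read the wrist's pose just before it. camera_info takes no time and is no camera call; for the wrist camera it gives the pose at the moment of the call.
- env.close_job(): hands the job in; it is judged then, once.
The state is a dict: "time_s": time; "q": joint angles; "qvel": joint speeds; "joint_efforts": joint torques, N m; "position": TCP position; "tool_rot": TCP orientation; "ft_force": force on the tool from outside, world axes, zero at the start; "wrist_torque": the same for the moment, N m; "grip_width": finger opening in m; "gripper_force": force on a finger pad.
Only numpy, scipy, OpenCV 4.12 (cv2) and the standard library are available. Lean on these libraries where they do the work, as an engineer would, in place of code of your own. Each camera call takes 0.05 s, during which the arm holds its last target. There are 200 camera calls.

## Task

Get the tile printing jig ready for the next print: clip the loose nest plate into the jig, with one ear fully under the roof of the left slot and the other pressed down past the spring catch on the right so that the plate sits flat and locked, without forcing the jig. Then lay the test tile, glazed face up, square and flat in the pocket on the plate. Leave the jar, the red rib and the pen about where they are.

Things in the scene. Friction and masses are not known exactly. Their poses are not given: they have to be found in the camera images.
- jig: Fixed screen-printing jig for tiles: grey base 186 x 226 mm, top z = 14 mm; screen frame propped open along its back (x > +80 mm, 190 mm high). Origin: on the bench below the plate's place; x to the back, y to the left post, z up. Rails carry the plate's underside at z = 30 mm; its long sides are open to fingers down to the base. Plate home: origin at (0, 0, 30) mm, play 1 mm left, 2 right, 1.5 sideways.
- slot_mouth (a point): Left post: middle of the slot's floor at its mouth (jig y = +67.5 mm, z = 30; jig axes). Slot 27 mm wide, roofed, 16.5 mm deep to its end wall. A leaf spring hinged 12 mm above the floor at the mouth slopes inward to 5 mm above it and yields upward (2 to 4 N). So the ear slides in only in the jig's +y, plate tilted 7 to 12 degrees, left end low, ear tip 1 to 3 mm above the floor, costing a few N.
- catch_nose (a point): Right post: underside of the spring catch's nose (jig y = -79 mm, z = 37; jig axes). Two cheeks 27 mm apart, y -72 to -90, top z = 40, open above. From the nose a ramp leads up and out to y = -87, z = 54. Unclipped, the right ear rests on it 10 to 16 mm too high. Pressing the plate's right end down, 4 to 12 N (up to 20 if the left ear is not fully in), snaps the catch over the ear; then the rails stop it.
- nest_plate: Loose grey plate, 130 to 210 g: body 60 (its x) x 130 (its y) x 10 mm; at each y end a round-ended ear 24 mm wide, 6 mm thick, level with the underside, ending 83 mm from the middle. Same when turned half round; any end may go left. Origin: centre of the underside. Starts flat on the bench, right way up. On its top four corner locators bound the tile pocket; top is bare at |y| = 43 to 65 mm.
- pocket (a point): Centre of the pocket's floor, which is the plate's top (10 mm above its underside; plate axes). Pocket 77 mm along the plate's y by 53 mm along x, bounded by four aluminium corner locators 4 mm high; between these the plate's long sides are clear for the middle 51 mm.
- tile: Glaze test tile, brown glaze on half of its top, 72 mm (its x) x 48 mm (its y) x 9 mm, 34 g. Origin: centre of the underside. Starts flat on the bench, glazed face up. Seated: underside on the pocket's floor, long side along the plate's y, either way round, 2 mm play on each side.
- print_jar: Jar of ceramic colour with a white lid, 48 mm diameter, 58 mm high, bystander. Origin: centre of its underside.
- squeegee_rib: Red rubber kidney-shaped rib lying flat, 60 x 92 x 10 mm, bystander. Origin: centre of its underside.
- pen: Marker pen lying flat, 17 mm thick, 126 mm long along its y, bystander. Origin: centre of its underside.
Mind the look-alikes: they are no part of the job. What is shaped like the tile but blue or green is not meant.

How it is judged (in metres and radians):
On the way:
1. the nest plate is clipped flat in the jig (z of nest_plate in the frame of jig between 0.0285 and 0.0315 m and x of nest_plate in the frame of jig between -0.004 and 0.004 m and y of nest_plate in the frame of jig between -0.005 and 0.004 m and angle between the z axis of nest_plate and the z axis of jig, either way round below 0.02 rad and angle between the y axis of nest_plate and the y axis of jig, either way round below 0.06 rad and angle between nest_plate's own z axis and vertical below 0.1 rad), for 0.3 s.
At the end, for the whole second after the job is handed in: The nest plate is clipped in the jig: underside within 1.5 mm of the seat, flat within 0.02 rad, within 4 mm of home (5 mm to the right), square within 0.06 rad; the tile lies glazed face up in its pocket: within 1.5 mm of the floor, flat within 0.03 rad, 5 mm, 0.1 rad; both at rest (all of step 1 and z of tile in the frame of nest_plate between 0.0085 and 0.0115 m and horizontal distance between tile and nest_plate below 0.005 m and angle between the z axis of tile and the z axis of nest_plate, either way round below 0.03 rad and angle between the x axis of tile and the y axis of nest_plate, either way round below 0.1 rad and angle between tile's own z axis and vertical below 0.1 rad and linear speed of each of nest_plate, tile below 0.01 m/s); the robot touches nothing.
It fails at once if the colour jar is moved more than 40 mm (distance of print_jar from where it was at the start of the episode above 0.04 m).
It fails at once if the red rubber rib is moved more than 40 mm (distance of squeegee_rib from where it was at the start of the episode above 0.04 m).
It fails at once if the marker pen is moved more than 40 mm (distance of pen from where it was at the start of the episode above 0.04 m).
It fails at once if the jig is forced: more than 100 N between the plate and the jig (contact force between nest_plate and jig above 100 N).
It also fails if it takes over 58 s, if anything falls off the work surface, if the arm or the gripper's body presses on something with over 40 N, if the wrist force passes 120 N, or if a joint passes its speed limit or range.

## Working session

There is one attempt and no reset: what is moved stays moved. The work goes in short steps, Python scripts to look and compute and a tool call to move; the robot and the scene stay as the last step left them, time stands still between calls to the robot, and variables do not carry over. Pictures are saved under pics/ and viewed, at most 10 in all, crops included, and the job is handed in when it is done.

Besides the shell and the picture viewer there is one more tool, called after "Emit:" as name(argument=value, ...), one argument or row to a line, values as JSON. drive_tool: Moves the arm, as the interface text tells. Its arguments: {"type":"object","properties":{"offset":{"type":"array"},"turn":{"type":"array"},"hand":{"type":"array"},"newtons":{"type":"number"}},"required":["offset","turn","hand"]}

```bash
mkdir -p pics; ls
cat > h.py <<'E'
import numpy as np,cv2
from rig import observe,get_image,camera_info,env
def snap(n,f):
    c=camera_info(n); im=get_image(n); cv2.imwrite('pics/'+f+'.png',im); np.savez('pics/'+f+'.npz',K=[c['fx'],c['fy'],c['cx'],c['cy']],T=np.array(c['world_to_cam'])); return im
def ray(f,u,v,z):
    d=np.load('pics/'+f+'.npz'); fx,fy,cx,cy=d['K']; T=d['T']; R=T[:3,:3]; o=-R.T@T[:3,3]
    r=R.T@np.array([(u-cx)/fx,(v-cy)/fy,1]); return o+r*(z-o[2])/r[2]
def proj(f,P):
    d=np.load('pics/'+f+'.npz'); fx,fy,cx,cy=d['K']; T=d['T']; p=np.atleast_2d(P)@T[:3,:3].T+T[:3,3]
    return np.c_[fx*p[:,0]/p[:,2]+cx,fy*p[:,1]/p[:,2]+cy]
E
python3 - <<'E'
from h import *
a=snap('scene','s0');b=snap('side','d0')
cv2.imwrite('pics/b0.png',cv2.resize(a,(800,600),interpolation=cv2.INTER_CUBIC))
cv2.imwrite('pics/b1.png',cv2.resize(b,(800,600),interpolation=cv2.INTER_CUBIC))
for f in('s0','d0'):
    d=np.load('pics/%s.npz'%f);print(d['K'],(-d['T'][:3,:3].T@d['T'][:3,3]).round(3),d['T'][2,:3].round(2))
print(observe()['tool_rot'],env.hold_point_z)
E
```

```text
pics
[487.03330384 487.03330384 256.5219848  184.8283786 ] [-0.034  0.834  0.972] [ 0.42 -0.58 -0.7 ]
[490.6724993  490.6724993  258.47354691 186.52761105] [-0.633  0.053  0.659] [ 0.88  0.02 -0.47]
[[ 9.22289611e-01  3.86499417e-01 -2.71251173e-04]
 [ 3.86499437e-01 -9.22288770e-01  1.26905282e-03]
 [ 2.40316263e-04 -1.27527266e-03 -9.99999158e-01]] 0.0187
```

View pics/b0.png

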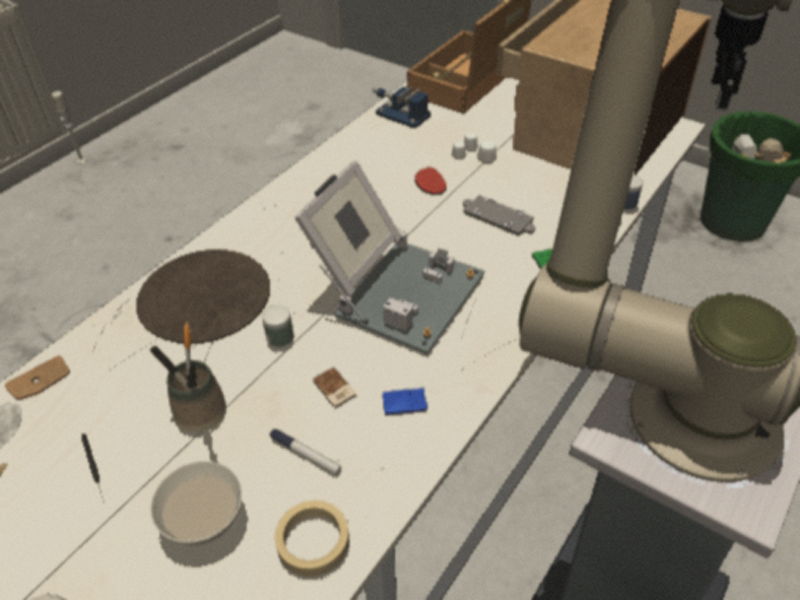

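View pics/b1.png

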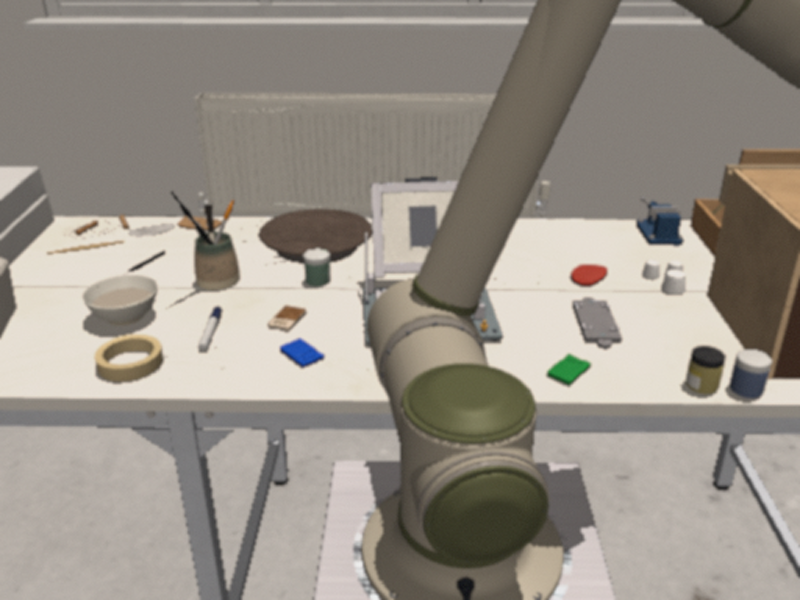

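The scene view shows the plate at (498,214), the brown tile at (334,387), the jig's front base corners at (483,270) and (430,352), all in 800 px coordinates. The blue and green tiles are look-alikes.

Run:
```python
from h import *
s=.64
def r(f,u,v,z): return ray(f,u*s,v*s,z).round(4)[:2]
print('jig corners R,L',r('s0',483,268,.014),r('s0',430,348,.014))
for n,u,v,z in [('ear far',467,203,.006),('ear near',530,227,.006),('pc',498,213,.01),('tile',334,386,.009),('tilec',313,382,.009),('tilec',335,368,.009),('tilec',354,396,.009),('tilec',333,402,.009),('pen',305,452,.017),('jar',278,312,.058),('rib',431,180,.01)]: print(n,r('s0',u,v,z))
for n,u,v,z in [('ear far',587,301,.006),('ear near',605,344,.006),('tile',288,318,.009),('jigR',501,338,.014)]: print('side',n,r('d0',u,v,z))
im=cv2.imread('pics/s0.png')
c=im[140:240,180:330]
cv2.imwrite('pics/c0.png',cv2.resize(c,(800,533),interpolation=cv2.INTER_CUBIC))
```

```text
jig corners R,L [ 0.4496 -0.0918] [0.423  0.1271]
ear far [ 0.5808 -0.2512]
ear near [ 0.4372 -0.2539]
pc [ 0.5094 -0.2531]
tile [0.5089 0.2772]
tilec [0.5422 0.2897]
tilec [0.5309 0.2468]
tilec [0.4699 0.2752]
tilec [0.4902 0.3031]
pen [0.4628 0.4029]
jar [0.6576 0.2346]
rib [ 0.683  -0.2723]
side ear far [ 0.5745 -0.2524]
side ear near [ 0.4287 -0.2531]
side tile [0.5012 0.2711]
side jigR [ 0.4319 -0.0852]
```

View pics/c0.png

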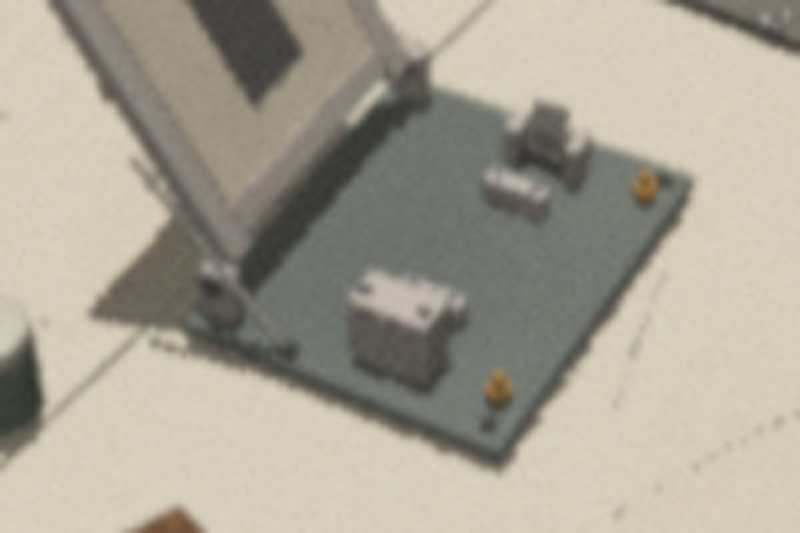

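The crop shows the left post at (400,330), the right catch at (548,145), a rail block at (515,190) and the frame at the back. The jig is yawed about 7°. I'll plan the moves with a helper that turns a target pose into rows.

```bash
cat >> h.py <<'E'
from scipy.spatial.transform import Rotation as Ro, Slerp
def rot(yaw,tilt=0): # tool down, tool x at yaw; tilt = turn about tool y
    c,s=np.cos(np.radians(yaw)),np.sin(np.radians(yaw))
    return np.array([[c,s,0],[s,-c,0],[0,0,-1.]])@Ro.from_euler('y',tilt,degrees=True).as_matrix()
def plan(p,R,n=10,start=None):
    """rows to go straight from start (or now) to p,R"""
    if start is None: o=observe(); start=(np.array(o['position']),np.array(o['tool_rot']))
    P,A=start; S=Slerp([0,1],Ro.from_matrix([A,R])); P0=P.copy(); off=[];tu=[]
    for i in range(1,n+1):
        t=i/n; d=np.round(A.T@(P0+(p-P0)*t-P)/.04,2); w=np.round((Ro.from_matrix(A).inv()*S(t)).as_rotvec(degrees=True)/6,2)
        P=P+A@d*.04; A=A@Ro.from_rotvec(w*6,degrees=True).as_matrix(); off.append((d+0.).tolist()); tu.append((w+0.).tolist())
    print('offset',off);print('turn',tu); print('end',P.round(4)); 
    if np.abs(off).max()>1 or np.abs(tu).max()>1: print('TOO BIG')
    return P,A
E
python3 - <<'E'
from h import *
s=.64
for n,f,u,v,z in [('boxBL','s0',517,152,0),('boxFL','s0',640,180,0),('jarlid','d0',706,355,.06),('box','d0',785,375,0)]: print(n,ray(f,u*s,v*s,z).round(3))
a=plan(np.array([.36,-.26,.2]),rot(0))
b=plan(np.array([.46,-.253,.20]),rot(0),start=a)
E
```

```text
boxBL [ 0.588 -0.477  0.   ]
boxFL [ 0.32  -0.527  0.   ]
jarlid [ 0.313 -0.367  0.06 ]
box [ 0.352 -0.511  0.   ]
offset [[0.58, -0.43, 0.08], [0.56, -0.45, 0.08], [0.54, -0.47, 0.07], [0.53, -0.49, 0.08], [0.5, -0.51, 0.08], [0.48, -0.54, 0.08], [0.47, -0.55, 0.07], [0.44, -0.57, 0.08], [0.41, -0.58, 0.08], [0.4, -0.61, 0.07]]
turn [[0.0, 0.0, 0.38], [0.0, 0.0, 0.38], [0.0, 0.0, 0.38], [0.0, 0.0, 0.38], [-0.01, 0.0, 0.37], [0.0, 0.0, 0.38], [0.0, 0.0, 0.38], [0.0, 0.0, 0.38], [0.0, 0.0, 0.38], [0.0, 0.0, 0.38]]
end [ 0.3602 -0.2598  0.2001]
offset [[0.25, -0.02, 0.0], [0.25, -0.01, 0.0], [0.25, -0.02, 0.0], [0.25, -0.02, 0.0], [0.25, -0.02, 0.0], [0.25, -0.01, 0.0], [0.25, -0.02, 0.0], [0.25, -0.02, 0.0], [0.25, -0.01, 0.0], [0.25, -0.02, 0.0]]
turn [[0.0, 0.0, 0.0], [0.0, 0.0, 0.0], [0.0, 0.0, 0.0], [0.0, 0.0, 0.0], [0.0, 0.0, 0.0], [0.0, 0.0, 0.0], [0.0, 0.0, 0.0], [0.0, 0.0, 0.0], [0.0, 0.0, 0.0], [0.0, 0.0, 0.0]]
end [ 0.4602 -0.253   0.2001]
```

Emit:
drive_tool(
  offset=[
    [0.58,-0.43,0.08],
    [0.56,-0.45,0.08],
    [0.54,-0.47,0.07],
    [0.53,-0.49,0.08],
    [0.5,-0.51,0.08],
    [0.48,-0.54,0.08],
    [0.47,-0.55,0.07],
    [0.44,-0.57,0.08],
    [0.41,-0.58,0.08],
    [0.4,-0.61,0.07],
  ],
  turn=[
    [0,0,0.38],
    [0,0,0.38],
    [0,0,0.38],
    [0,0,0.38],
    [0,0,0.38],
    [0,0,0.38],
    [0,0,0.38],
    [0,0,0.38],
    [0,0,0.38],
    [0,0,0.38],
  ],
  hand=[1,1,1,1,1,1,1,1,1,1],
)

```text
time_s: 1.35
position: [0.3606, -0.2592, 0.2002]
tool_rot: [[1.0, -0.003, -0.0], [-0.003, -1.0, 0.0], [-0.0, -0.0, -1.0]]
ft_force: [-0.2, -0.2, 0.0]
grip_width: 0.0855
gripper_force: 0.0
```

Emit:
drive_tool(
  offset=[
    [0.4,0,0],
    [0.4,0,0],
    [0.4,0,0],
    [0.4,0,0],
    [0.4,0,0],
    [0.4,0,0],
    [0.4,0,0],
    [0,0,0],
    [0,0,0],
    [0,0,0],
  ],
  turn=[
    [0,0,0],
    [0,0,0],
    [0,0,0],
    [0,0,0],
    [0,0,0],
    [0,0,0],
    [0,0,0],
    [0,0,0],
    [0,0,0],
    [0,0,0],
  ],
  hand=[1,1,1,1,1,1,1,1,1,1],
)

```text
time_s: 2.6
position: [0.472, -0.2603, 0.2006]
tool_rot: [[1.0, -0.001, -0.0], [-0.001, -1.0, -0.0], [-0.0, 0.0, -1.0]]
ft_force: [-0.3, -0.1, 0.4]
grip_width: 0.0853
gripper_force: 0.0
```

Run:
```python
from h import *
im=snap('wrist','w0'); 
o=observe(); print(o['position'],o['time_s'],camera_info('wrist')['world_to_cam'])
```

```text
[ 0.47202522 -0.26033288  0.20065653] 2.65 [[-2.51573551e-03 -9.99996768e-01  3.67630037e-04 -2.59209396e-01]
 [-9.64808267e-01  2.52387605e-03  2.62942271e-01  4.29978026e-01]
 [-2.62942349e-01  3.06800707e-04 -9.64811498e-01  4.72877731e-01]
 [ 0.00000000e+00  0.00000000e+00  0.00000000e+00  1.00000000e+00]]
```

View pics/w0.png

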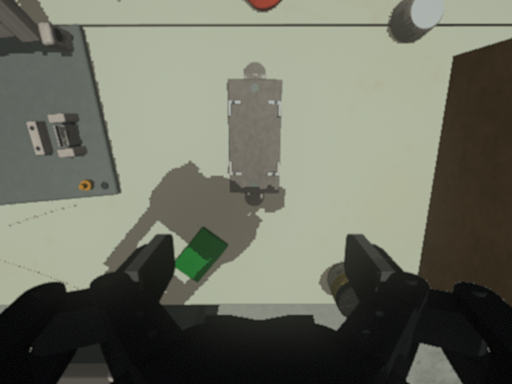

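The wrist view shows the plate centred at (255,135), ear tips at (255,63) and (254,205), with the jig's right edge from (82,25) to (119,192) and catch cheeks near (62,135).

Run:
```python
from h import *
f='w0'
for n,u,v,z in [('earF',255,62.5,.006),('earN',254,205.5,.006),('FL',228,79,.01),('FR',282,80,.01),('NL',230,193,.01),('NR',280,193,.01),('jigBR',82,25,.014),('jigFR',119,192,.014),('chkB',61,114,.04),('chkF',73,152,.04)]:
    print(n,ray(f,u,v,z).round(4))
a=plan(np.array([.507,-.254,.04]),rot(0))
b=plan(np.array([.507,-.254,-.004]),rot(0),n=5,start=a)
```

```text
earF [ 0.5926 -0.2562  0.006 ]
earN [ 0.4279 -0.2539  0.006 ]
FL [ 0.5753 -0.2265  0.01  ]
FR [ 0.5742 -0.2858  0.01  ]
NL [ 0.4453 -0.2248  0.01  ]
NR [ 0.4452 -0.2858  0.01  ]
jigBR [ 0.6276 -0.0772  0.014 ]
jigFR [ 0.4481 -0.0918  0.014 ]
chkB [ 0.5387 -0.0564  0.04  ]
chkF [ 0.4996 -0.0619  0.04  ]
offset [[0.09, -0.02, 0.4], [0.08, -0.01, 0.4], [0.09, -0.02, 0.4], [0.09, -0.01, 0.41], [0.09, -0.02, 0.4], [0.08, -0.02, 0.4], [0.09, -0.01, 0.4], [0.09, -0.02, 0.4], [0.09, -0.01, 0.4], [0.08, -0.02, 0.41]]
turn [[0.0, 0.0, 0.0], [0.0, 0.0, 0.0], [0.0, 0.0, 0.0], [0.0, 0.0, -0.01], [0.0, 0.0, 0.0], [0.0, 0.0, 0.0], [0.0, 0.0, 0.0], [0.0, 0.0, 0.0], [0.0, 0.0, 0.0], [0.0, 0.0, 0.0]]
end [ 0.5068 -0.254   0.0399]
offset [[0.0, 0.0, 0.22], [0.0, 0.0, 0.22], [0.0, 0.0, 0.22], [0.0, 0.0, 0.22], [0.0, 0.0, 0.22]]
turn [[0.0, 0.0, 0.0], [0.0, 0.0, 0.0], [0.0, 0.0, 0.0], [0.0, 0.0, 0.0], [0.0, 0.0, 0.0]]
end [ 0.5068 -0.254  -0.0041]
```

Emit:
drive_tool(
  offset=[
    [0.1,-0.02,0.4],
    [0.1,-0.01,0.4],
    [0.1,-0.01,0.4],
    [0.1,-0.01,0.41],
    [0.1,-0.01,0.4],
    [0.09,-0.01,0.4],
    [0.09,-0.01,0.4],
    [0.09,-0.01,0.4],
    [0.09,-0.01,0.4],
    [0.09,-0.01,0.41],
  ],
  turn=[
    [0,0,0.1],
    [0,0,0],
    [0,0,0],
    [0,0,0],
    [0,0,0],
    [0,0,0],
    [0,0,0],
    [0,0,0],
    [0,0,0],
    [0,0,0],
  ],
  hand=[1,1,1,1,1,1,1,1,1,1],
)

```text
time_s: 3.9
position: [0.5107, -0.2563, 0.0387]
tool_rot: [[1.0, -0.012, 0.0], [-0.012, -1.0, -0.0], [0.0, 0.0, -1.0]]
ft_force: [-0.4, 0.0, -0.6]
grip_width: 0.0853
gripper_force: 0.0
```

Emit:
drive_tool(
  offset=[
    [0,0,0.22],
    [0,0,0.22],
    [0,0,0.22],
    [0,0,0.22],
    [0,0,0.22],
    [0,0,0],
    [0,0,0],
    [0,0,0],
    [0,0,0],
    [0,0,0],
  ],
  turn=[
    [0,0,0],
    [0,0,0],
    [0,0,0],
    [0,0,0],
    [0,0,0],
    [0,0,0],
    [0,0,0],
    [0,0,0],
    [0,0,0],
    [0,0,0],
  ],
  hand=[1,1,1,1,1,1,0.3,0.3,0.3,0.3],
  newtons=80,
)

```text
time_s: 5.15
position: [0.5107, -0.2565, -0.0032]
tool_rot: [[1.0, -0.012, 0.001], [-0.012, -1.0, -0.001], [0.001, 0.001, -1.0]]
ft_force: [-1.5, 0.2, 5.7]
grip_width: 0.0574
gripper_force: 86.0
```

Run:
```python
from h import *
a=plan(np.array([.46,-.15,.28]),rot(-.7))
```

```text
offset [[-0.13, -0.26, -0.71], [-0.13, -0.27, -0.71], [-0.13, -0.26, -0.71], [-0.13, -0.27, -0.7], [-0.12, -0.26, -0.71], [-0.13, -0.26, -0.71], [-0.13, -0.27, -0.71], [-0.13, -0.26, -0.71], [-0.13, -0.27, -0.71], [-0.13, -0.26, -0.7]]
turn [[0.0, 0.0, 0.0], [0.0, 0.0, 0.0], [0.0, 0.0, 0.0], [0.0, 0.0, 0.0], [0.0, -0.01, 0.0], [0.0, 0.0, 0.0], [0.01, 0.0, 0.0], [0.0, 0.0, 0.01], [0.0, 0.0, 0.0], [0.0, 0.0, 0.0]]
end [ 0.4602 -0.1501  0.2799]
```

Emit:
drive_tool(
  offset=[
    [0,0,-0.5],
    [0,0,-0.75],
    [-0.15,-0.33,-0.75],
    [-0.15,-0.33,-0.75],
    [-0.15,-0.33,-0.75],
    [-0.15,-0.33,-0.75],
    [-0.15,-0.33,-0.75],
    [-0.15,-0.33,-0.75],
    [-0.15,-0.33,-0.75],
    [-0.23,-0.33,-0.58],
  ],
  turn=[
    [0,0,0],
    [0,0,0],
    [0,0,0],
    [0,0,0],
    [0,0,0],
    [0,0,0],
    [0,0,0],
    [0,0,0],
    [0,0,0],
    [0,0,0],
  ],
  hand=[0.3,0.3,0.3,0.3,0.3,0.3,0.3,0.3,0.3,0.3],
)

```text
time_s: 6.4
position: [0.4601, -0.1496, 0.2803]
tool_rot: [[1.0, -0.012, 0.001], [-0.012, -1.0, -0.001], [0.001, 0.001, -1.0]]
ft_force: [-0.6, -0.1, -1.0]
grip_width: 0.0571
gripper_force: 85.9
```

Run:
```python
from h import *
import time
for i in range(3): get_image('wrist')
im=snap('wrist','w1'); 
cv2.imwrite('pics/w1b.png',cv2.resize(im,(800,600),interpolation=cv2.INTER_CUBIC))
o=observe(); print(o['position'],o['time_s'],o['ft_force'],o['grip_width'])
```

```text
[ 0.46036925 -0.15016127  0.27849375] 6.6 [ 0.27658007 -0.86161945 -1.63481044] 0.05729449097916891
```

View pics/w1b.png

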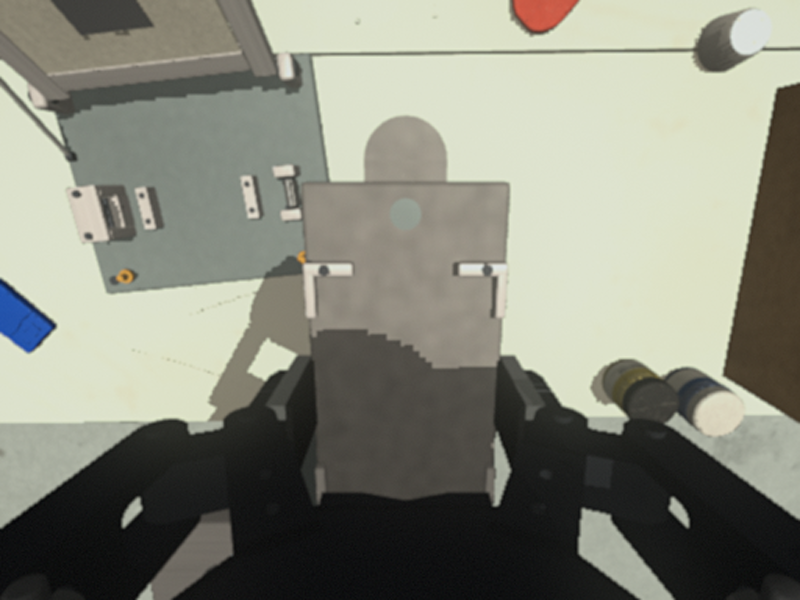

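The view shows the plate held straight. In the jig: left rail top (141,187)–(152,228), right rail top (246,176)–(254,217), cheeks at (284,171) and (290,214), left post at (92,214), and the base's front-left corner at (108,292).

Run:
```python
from h import *
s=.64;f='w1'
def r(u,v,z): return ray(f,u*s,v*s,z)[:2]
P={k:r(*v) for k,v in dict(FL=(108,291,.014),BR=(310,55,.014),railL=(147,208,.03),railR=(250.5,196.5,.03),railLb=(141,188,.03),railLf=(152,228,.03),railRb=(246,176.5,.03),railRf=(254.5,218,.03),chkB=(284.5,171,.04),chkF=(290.5,214,.04)).items()}
for k,v in P.items(): print(k,v.round(4))
ang=lambda d:np.degrees(np.arctan2(-d[0],d[1]))
print('yaw rails',ang(P['railL']-P['railR']),'len',np.linalg.norm(P['railL']-P['railR']))
for a,b in(('railLb','railLf'),('railRb','railRf'),('chkB','chkF')):
    d=P[a]-P[b];print(a,np.degrees(np.arctan2(d[1],d[0])),np.linalg.norm(d))
print('edge FL..FR', ang(P['FL']-np.array([.4481,-.0918])))
# held plate: top at z: TCP z .2785
for n,u,v,dz in [('ear',405,116,0),('BL',303,184,0),('BR',509,184,0)]:
    for z in (.290,.295): print(n,z,r(u,v,z).round(4))
```

```text
FL [0.4272 0.1315]
BR [ 0.6267 -0.0736]
railL [0.5048 0.0728]
railR [ 0.5134 -0.0179]
railLb [0.5216 0.0752]
railLf [0.4875 0.0712]
railRb [ 0.5301 -0.0158]
railRf [ 0.4951 -0.0195]
chkB [ 0.534  -0.0515]
chkF [ 0.4989 -0.0537]
yaw rails 5.43773954001902 len 0.09112747374788834
railLb 6.610196381593288 0.034344129228642446
railRb 6.096034499791153 0.03516817223497447
chkB 3.566013175802337 0.035172389152903445
edge FL..FR 5.3419254473865845
ear 0.29 [ 0.5435 -0.1509]
ear 0.295 [ 0.5429 -0.1509]
BL 0.29 [ 0.5255 -0.1213]
BL 0.295 [ 0.5256 -0.1224]
BR 0.29 [ 0.5248 -0.1808]
BR 0.295 [ 0.5249 -0.1796]
```

```bash
cat >> h.py <<'E'
O=np.array([.509,.0273,0]);YJ=5.5
def J(x,y,z):
    a=np.radians(YJ); return O+np.array([np.cos(a)*x-np.sin(a)*y,np.sin(a)*x+np.cos(a)*y,z])/1
def toJ(p):
    a=np.radians(YJ); d=np.array(p)-O; return (np.array([np.cos(a)*d[0]+np.sin(a)*d[1],-np.sin(a)*d[0]+np.cos(a)*d[1],d[2]])*1000).round(1)
E
python3 - <<'E'
from h import *
m=plan(np.array([.485,-.08,.26]),rot(52))
m=plan(J(0,-.03,.16),rot(90+YJ,-10.5),start=m)
m=plan(J(0,-.03,.06),rot(90+YJ,-10.5),start=m)
E
```

```text
offset [[0.06, -0.18, 0.05], [0.07, -0.17, 0.04], [0.1, -0.16, 0.05], [0.1, -0.15, 0.04], [0.12, -0.14, 0.05], [0.13, -0.14, 0.05], [0.14, -0.11, 0.04], [0.16, -0.11, 0.05], [0.16, -0.09, 0.05], [0.17, -0.08, 0.04]]
turn [[0.0, 0.0, -0.88], [0.0, 0.0, -0.88], [0.0, 0.0, -0.87], [0.0, 0.0, -0.88], [0.0, 0.0, -0.88], [0.0, 0.0, -0.88], [0.0, 0.0, -0.87], [0.0, 0.0, -0.88], [0.0, 0.0, -0.88], [0.0, 0.0, -0.88]]
end [ 0.4849 -0.0799  0.2601]
offset [[0.19, -0.07, 0.25], [0.21, -0.05, 0.25], [0.21, -0.04, 0.24], [0.21, -0.02, 0.24], [0.23, -0.01, 0.23], [0.22, 0.01, 0.23], [0.23, 0.02, 0.23], [0.23, 0.04, 0.22], [0.23, 0.05, 0.22], [0.24, 0.07, 0.22]]
turn [[-0.07, -0.17, -0.72], [-0.06, -0.16, -0.73], [-0.07, -0.17, -0.72], [-0.07, -0.17, -0.72], [-0.06, -0.16, -0.72], [-0.07, -0.17, -0.73], [-0.06, -0.16, -0.72], [-0.07, -0.17, -0.72], [-0.07, -0.17, -0.72], [-0.06, -0.16, -0.73]]
end [ 0.5119 -0.0024  0.1598]
offset [[0.04, 0.0, 0.25], [0.05, 0.0, 0.24], [0.04, 0.0, 0.25], [0.05, 0.0, 0.24], [0.04, 0.0, 0.25], [0.05, 0.0, 0.24], [0.04, 0.0, 0.25], [0.05, 0.0, 0.24], [0.04, 0.0, 0.25], [0.05, 0.0, 0.25]]
turn [[0.0, 0.0, 0.0], [0.0, 0.0, 0.0], [0.0, 0.0, 0.0], [0.0, 0.0, 0.0], [0.0, 0.0, 0.0], [0.0, 0.0, 0.0], [0.0, 0.0, 0.0], [0.0, 0.0, 0.0], [0.0, 0.0, 0.0], [0.0, 0.0, 0.0]]
end [ 0.5118 -0.0026  0.0598]
```

Emit:
drive_tool(
  offset=[
    [0.06,-0.18,0.05],
    [0.07,-0.17,0.04],
    [0.1,-0.16,0.05],
    [0.1,-0.15,0.04],
    [0.12,-0.14,0.05],
    [0.13,-0.14,0.05],
    [0.14,-0.11,0.04],
    [0.16,-0.11,0.05],
    [0.16,-0.09,0.05],
    [0.17,-0.08,0.04],
  ],
  turn=[
    [0.0,0.0,-0.88],
    [0.0,0.0,-0.88],
    [0.0,0.0,-0.87],
    [0.0,0.0,-0.88],
    [0.0,0.0,-0.88],
    [0.0,0.0,-0.88],
    [0.0,0.0,-0.87],
    [0.0,0.0,-0.88],
    [0.0,0.0,-0.88],
    [0.0,0.0,-0.88],
  ],
  hand=[0.3,0.3,0.3,0.3,0.3,0.3,0.3,0.3,0.3,0.3],
)

```text
time_s: 7.85
position: [0.485, -0.08, 0.2588]
tool_rot: [[0.613, 0.79, -0.003], [0.79, -0.613, 0.001], [-0.001, -0.003, -1.0]]
ft_force: [0.1, 0.2, -1.1]
grip_width: 0.0575
gripper_force: 85.9
```

Emit:
drive_tool(
  offset=[
    [0.19,-0.07,0.25],
    [0.21,-0.05,0.25],
    [0.21,-0.04,0.24],
    [0.21,-0.02,0.24],
    [0.23,-0.01,0.23],
    [0.22,0.01,0.23],
    [0.23,0.02,0.23],
    [0.23,0.04,0.22],
    [0.23,0.05,0.22],
    [0.24,0.07,0.22],
  ],
  turn=[
    [-0.07,-0.17,-0.72],
    [-0.06,-0.16,-0.73],
    [-0.07,-0.17,-0.72],
    [-0.07,-0.17,-0.72],
    [-0.06,-0.16,-0.72],
    [-0.07,-0.17,-0.73],
    [-0.06,-0.16,-0.72],
    [-0.07,-0.17,-0.72],
    [-0.07,-0.17,-0.72],
    [-0.06,-0.16,-0.73],
  ],
  hand=[0.3,0.3,0.3,0.3,0.3,0.3,0.3,0.3,0.3,0.3],
)

```text
time_s: 9.1
position: [0.5118, -0.0024, 0.1583]
tool_rot: [[-0.097, 0.995, 0.015], [0.979, 0.098, -0.181], [-0.182, -0.003, -0.983]]
ft_force: [-1.5, -0.5, -0.5]
grip_width: 0.0577
gripper_force: 85.9
```

Emit:
drive_tool(
  offset=[
    [0.05,0,0.3],
    [0.05,0,0.3],
    [0.05,0,0.3],
    [0.06,0,0.3],
    [0.06,0,0.3],
    [0.06,0,0.3],
    [0.06,0,0.3],
    [0.06,0,0.36],
    [0,0,0],
    [0,0,0],
  ],
  turn=[
    [0,0,0],
    [0,0,0],
    [0,0,0],
    [0,0,0],
    [0,0,0],
    [0,0,0],
    [0,0,0],
    [0,0,0],
    [0,0,0],
    [0,0,0],
  ],
  hand=[0.3,0.3,0.3,0.3,0.3,0.3,0.3,0.3,0.3,0.3],
)

```text
time_s: 10.35
position: [0.5121, -0.0026, 0.0604]
tool_rot: [[-0.095, 0.995, 0.017], [0.979, 0.096, -0.181], [-0.182, -0.0, -0.983]]
ft_force: [-0.6, 0.1, -1.9]
grip_width: 0.0573
gripper_force: 85.8
```

Run:
```python
from h import *
im=snap('wrist','w2'); 
cv2.imwrite('pics/w2b.png',cv2.resize(im,(800,600),interpolation=cv2.INTER_CUBIC))
o=observe(); print(toJ(o['position']),o['time_s'],o['ft_force'],o['grip_width'])
```

```text
[  0.3 -30.   60.6] 10.4 [-0.53779689  0.88028507 -0.88016712] 0.05733031181840758
```

View pics/w2b.png

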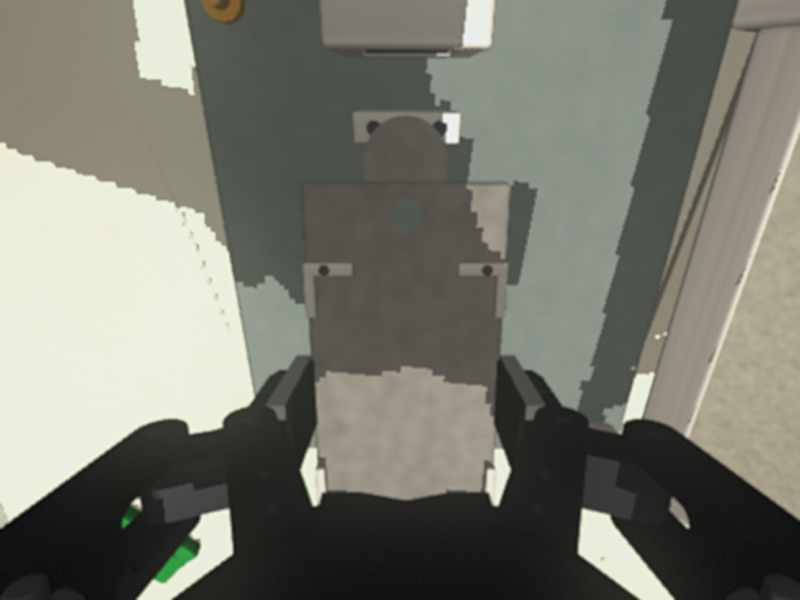

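The view shows the ear centred at column 405, with the left rail at 354–460, the post at 320–494 and the slot opening at 365–450. The alignment is within about 1 mm; checking it numerically.

Run:
```python
from h import *
s=.64
def r(u,v,z): return toJ(ray('w2',u*s,v*s,z))
print('ear',r(405,116,.055),'railc',r(407,127,.03),r(354,127,.03),r(460,127,.03),'postedge',r(320,47,.045),r(494,49,.045),'slit',r(365,50,.042),r(450,52,.042),'railedge',r(356,143,.03),r(460,143,.03))
m=plan(J(0,-.028,.044),rot(90+YJ,-10.5),n=5)
m=plan(J(0,-.01,.044),rot(90+YJ,-10.5),n=5,start=m)
m=plan(J(0,-.000,.044),rot(90+YJ,-10.5),n=10,start=m)
```

```text
ear [ 0.6 53.1 55. ] railc [ 1.2 48.3 30. ] [-16.5  48.3  30. ] [18.9 48.3 30. ] postedge [-23.4  70.6  45. ] [25.7 70.1 45. ] slit [-11.   70.1  42. ] [13.6 69.5 42. ] railedge [-16.1  43.2  30. ] [19.2 43.2 30. ]
offset [[0.03, 0.0, 0.08], [0.02, 0.0, 0.08], [0.03, -0.01, 0.08], [0.02, 0.0, 0.08], [0.03, 0.0, 0.08]]
turn [[0.0, 0.0, 0.0], [0.0, 0.0, 0.0], [0.0, 0.0, 0.0], [0.0, 0.0, 0.0], [0.0, 0.0, 0.0]]
end [ 5.116e-01 -4.000e-04  4.400e-02]
offset [[0.09, 0.0, -0.02], [0.09, 0.0, -0.01], [0.08, 0.0, -0.02], [0.09, 0.0, -0.02], [0.09, 0.0, -0.01]]
turn [[0.0, 0.0, 0.0], [0.0, 0.0, 0.0], [0.0, 0.0, 0.0], [0.0, 0.0, 0.0], [0.0, 0.0, 0.0]]
end [0.5099 0.0174 0.0439]
offset [[0.02, 0.0, 0.0], [0.03, 0.0, -0.01], [0.02, 0.0, 0.0], [0.03, 0.0, -0.01], [0.02, 0.0, 0.0], [0.03, 0.0, -0.01], [0.02, 0.0, 0.0], [0.03, 0.0, -0.01], [0.02, 0.0, 0.0], [0.02, 0.0, -0.01]]
turn [[0.0, 0.0, 0.0], [0.0, 0.0, 0.0], [0.0, 0.0, 0.0], [0.0, 0.0, 0.0], [0.0, 0.0, 0.0], [0.0, 0.0, 0.0], [0.0, 0.0, 0.0], [0.0, 0.0, 0.0], [0.0, 0.0, 0.0], [0.0, 0.0, 0.0]]
end [0.5089 0.0272 0.0441]
```

Emit:
drive_tool(
  offset=[
    [0.03,0.02,0.09],
    [0.02,0.0,0.08],
    [0.03,0,0.08],
    [0.02,0.0,0.08],
    [0.03,0.0,0.08],
    [0.08,0,-0.015],
    [0.08,0,-0.015],
    [0.08,0,-0.015],
    [0.08,0,-0.015],
    [0.08,0,-0.015],
  ],
  turn=[
    [0,0,0],
    [0,0,0],
    [0,0,0],
    [0,0,0],
    [0,0,0],
    [0,0,0],
    [0,0,0],
    [0,0,0],
    [0,0,0],
    [0,0,0],
  ],
  hand=[0.3,0.3,0.3,0.3,0.3,0.3,0.3,0.3,0.3,0.3],
)

```text
time_s: 11.65
position: [0.5109, 0.0161, 0.0432]
tool_rot: [[-0.095, 0.995, 0.017], [0.979, 0.096, -0.181], [-0.182, -0.0, -0.983]]
ft_force: [0.3, 0.2, -0.9]
grip_width: 0.0571
gripper_force: 85.8
```

Run:
```python
from h import *
o=observe(); print(toJ(o['position']),o['ft_force'],o['tool_rot'].round(3) if hasattr(o['tool_rot'],'round') else o['tool_rot'])
```

```text
[  0.8 -11.3  43.2] [ 0.2818277   0.20071278 -0.85052819] [[-0.095  0.995  0.017]
 [ 0.979  0.096 -0.181]
 [-0.182 -0.    -0.983]]
```

Emit:
drive_tool(
  offset=[
    [0.03,0,-0.015],
    [0.03,0,-0.01],
    [0.03,0,-0.005],
    [0.03,0,-0.005],
    [0.03,0,-0.005],
    [0.03,0,-0.005],
    [0.03,0,-0.005],
    [0.03,0,-0.005],
    [0.03,0,-0.005],
    [0,0,0],
  ],
  turn=[
    [0,0,0],
    [0,0,0],
    [0,0,0],
    [0,0,0],
    [0,0,0],
    [0,0,0],
    [0,0,0],
    [0,0,0],
    [0,0,0],
    [0,0,0],
  ],
  hand=[0.3,0.3,0.3,0.3,0.3,0.3,0.3,0.3,0.3,0.3],
)

```text
time_s: 12.9
position: [0.5098, 0.0269, 0.0435]
tool_rot: [[-0.095, 0.995, 0.017], [0.979, 0.096, -0.181], [-0.182, -0.001, -0.983]]
ft_force: [0.3, -1.6, -3.4]
grip_width: 0.0574
gripper_force: 85.7
```

Run:
```python
from h import *
o=observe(); print(toJ(o['position']),o['ft_force'],o['wrist_torque'])
```

```text
[ 0.8 -0.5 43.5] [ 0.27537878 -1.5519849  -3.43275097] [-0.20029887 -0.05541521  0.01240859]
```

Emit:
drive_tool(
  offset=[
    [0.015,0,-0.003],
    [0.015,0,-0.003],
    [0.015,0,-0.002],
    [0,0,0],
    [0,0,0],
    [0,0,0],
    [0,0,0],
    [0,0,0],
    [0,0,0],
    [0,0,0],
  ],
  turn=[
    [0,0,0],
    [0,0,0],
    [0,0,0],
    [0,0,0],
    [0,0,0],
    [0,0,0],
    [0,0,0],
    [0,0,0],
    [0,0,0],
    [0,0,0],
  ],
  hand=[0.3,0.3,0.3,0.3,0.3,0.3,0.3,0.3,0.3,0.3],
)

```text
time_s: 14.15
position: [0.5097, 0.0287, 0.0436]
tool_rot: [[-0.095, 0.995, 0.017], [0.979, 0.096, -0.181], [-0.182, -0.0, -0.983]]
ft_force: [0.6, -1.7, -2.8]
grip_width: 0.0577
gripper_force: 85.7
```

Emit:
drive_tool(
  offset=[
    [0.015,0,-0.003],
    [0.015,0,-0.003],
    [0.01,0,-0.002],
    [0,0,0],
    [0,0,0],
    [0,0,0],
    [0,0,0],
    [0,0,0],
    [0,0,0],
    [0,0,0],
  ],
  turn=[
    [0,0,0],
    [0,0,0],
    [0,0,0],
    [0,0,0],
    [0,0,0],
    [0,0,0],
    [0,0,0],
    [0,0,0],
    [0,0,0],
    [0,0,0],
  ],
  hand=[0.3,0.3,0.3,0.3,0.3,0.3,0.3,0.3,0.3,0.3],
)

```text
time_s: 15.4
position: [0.5095, 0.0304, 0.0436]
tool_rot: [[-0.095, 0.995, 0.017], [0.979, 0.096, -0.181], [-0.182, -0.001, -0.983]]
ft_force: [1.3, -1.1, -3.5]
grip_width: 0.0577
gripper_force: 85.7
```

Emit:
drive_tool(
  offset=[
    [0.01,0,-0.002],
    [0.01,0,-0.002],
    [0.01,0,-0.002],
    [0.01,0,-0.002],
    [0.01,0,-0.002],
    [0.01,0,-0.002],
    [0,0,0],
    [0,0,0],
    [0,0,0],
    [0,0,0],
  ],
  turn=[
    [0,0,0],
    [0,0,0],
    [0,0,0],
    [0,0,0],
    [0,0,0],
    [0,0,0],
    [0,0,0],
    [0,0,0],
    [0,0,0],
    [0,0,0],
  ],
  hand=[0.3,0.3,0.3,0.3,0.3,0.3,0.3,0.3,0.3,0.3],
)

```text
time_s: 16.65
position: [0.5095, 0.031, 0.044]
tool_rot: [[-0.095, 0.995, 0.017], [0.978, 0.096, -0.184], [-0.185, -0.001, -0.983]]
ft_force: [-0.9, -12.5, -1.6]
grip_width: 0.0572
gripper_force: 85.9
```

Run:
```python
from h import *
im=snap('wrist','w3'); 
cv2.imwrite('pics/w3b.png',cv2.resize(im,(800,600),interpolation=cv2.INTER_CUBIC))
o=observe(); print(toJ(o['position']),o['time_s'],o['ft_force'],o['wrist_torque'])
```

```text
[ 0.9  3.7 44. ] 16.7 [ -0.57758535 -14.20838213  -2.39839175] [-2.29295268  0.0577277   0.03781369]
```

View pics/w3b.png

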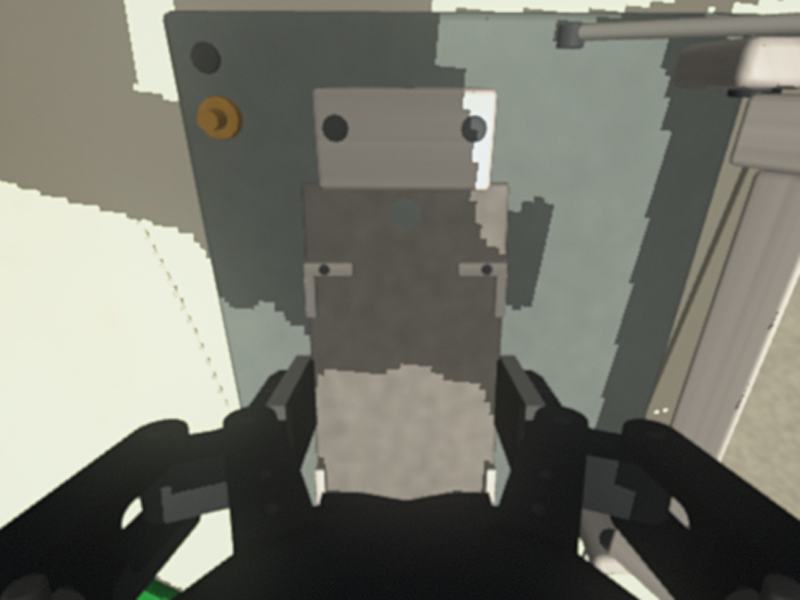

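The ear is under the roof and against the end wall (14 N), which moves the jig origin about 1.9 mm in y. I'll ease off, lower the right end onto the catch and release.

```bash
sed -i 's/^O=.*;YJ/O=np.array([.5096,.0292,0]);YJ/' h.py
python3 - <<'E'
from h import *
print(toJ(observe()['position']))
m=plan(J(0,.0005,.0345),rot(90+YJ,-5),n=8)
m=plan(J(0,-.02,.120),rot(90+YJ,-0),n=4,start=m)
m=plan(J(0,-.054,.06),rot(90+YJ,0),n=4,start=m)
E
```

```text
[ 0.1  1.8 44. ]
offset [[0.0, 0.0, 0.03], [0.0, 0.0, 0.03], [0.0, 0.0, 0.03], [0.0, 0.0, 0.03], [0.0, 0.0, 0.03], [0.0, 0.0, 0.03], [0.0, 0.0, 0.03], [0.0, 0.0, 0.03]]
turn [[0.0, 0.12, 0.0], [0.0, 0.12, 0.0], [0.0, 0.11, 0.0], [0.0, 0.12, 0.0], [0.0, 0.12, 0.0], [0.0, 0.12, 0.01], [-0.01, 0.11, 0.0], [0.0, 0.12, 0.0]]
end [0.5097 0.0297 0.0345]
offset [[-0.17, 0.0, -0.52], [-0.17, 0.0, -0.53], [-0.15, 0.0, -0.52], [-0.14, 0.0, -0.53]]
turn [[0.0, 0.21, 0.0], [0.0, 0.21, 0.0], [0.0, 0.21, 0.0], [0.0, 0.2, 0.0]]
end [0.5116 0.0092 0.1198]
offset [[-0.21, 0.0, 0.37], [-0.21, 0.0, 0.38], [-0.21, 0.0, 0.37], [-0.22, 0.0, 0.38]]
turn [[0.0, 0.0, 0.0], [0.0, 0.0, 0.0], [0.0, 0.0, 0.0], [0.0, 0.0, 0.0]]
end [ 0.5149 -0.0247  0.0598]
```

Emit:
drive_tool(
  offset=[
    [-0.045,0,0.03],
    [0,0,0.03],
    [0,0,0.03],
    [0,0,0.03],
    [0,0,0.03],
    [0,0,0.03],
    [0,0,0.03],
    [0,0,0.03],
    [0,0,0],
    [0,0,0],
  ],
  turn=[
    [0,0,0],
    [0,0.13,0],
    [0,0.13,0],
    [0,0.13,0],
    [0,0.13,0],
    [0,0.13,0],
    [0,0.13,0],
    [0,0.13,0],
    [0,0,0],
    [0,0,0],
  ],
  hand=[0.3,0.3,0.3,0.3,0.3,0.3,0.3,0.3,0.3,0.3],
)

```text
time_s: 17.95
position: [0.5096, 0.0298, 0.0345]
tool_rot: [[-0.096, 0.995, 0.008], [0.992, 0.096, -0.087], [-0.087, -0.0, -0.996]]
ft_force: [0.0, 1.9, -3.1]
grip_width: 0.0575
gripper_force: 86.1
```

Run:
```python
from h import *
o=observe();print(toJ(o['position']),o['ft_force'],o['wrist_torque'],np.array(o['tool_rot'])[2].round(3))
```

```text
[ 0.   0.6 34.5] [ 0.02545404  1.85220121 -3.06170188] [ 0.24156356 -0.00997102 -0.03750266] [-0.087 -0.    -0.996]
```

Emit:
drive_tool(
  offset=[
    [0,0,0],
    [0,0,0],
    [0,0,0],
    [0,0,-0.2],
    [-0.05,0,-0.6],
    [-0.1,0,-0.7],
    [-0.15,0,-0.7],
    [-0.2,0,0],
    [-0.4,0,0],
    [-0.45,0,0],
  ],
  turn=[
    [0,0,0],
    [0,0,0],
    [0,0,0],
    [0,0,0],
    [0,0.2,0],
    [0,0.2,0],
    [0,0.2,0],
    [0,0.23,0],
    [0,0,0],
    [0,0,0],
  ],
  hand=[1,1,1,1,1,1,0,0,0,0],
)

```text
time_s: 19.2
position: [0.5142, -0.0192, 0.1232]
tool_rot: [[-0.096, 0.995, -0.001], [0.995, 0.096, -0.001], [-0.001, -0.001, -1.0]]
ft_force: [0.1, 0.6, -0.4]
grip_width: 0.012
gripper_force: 0.0
```

Run:
```python
from h import *
o=observe();print(toJ(o['position']),o['ft_force'],o['grip_width'])
m=plan(J(0,-.054,.058),rot(90+YJ,0),n=5)
m=plan(J(0,-.054,.038),rot(90+YJ,0),n=5,start=m)
```

```text
[-1.000e-01 -4.860e+01  1.232e+02] [ 0.1056796   0.61527702 -0.36678416] 0.012038878704977874
offset [[-0.03, 0.0, 0.33], [-0.02, 0.0, 0.32], [-0.03, 0.0, 0.33], [-0.03, 0.0, 0.32], [-0.02, 0.0, 0.33]]
turn [[0.0, 0.0, 0.0], [0.0, 0.0, 0.0], [-0.01, 0.0, 0.0], [0.0, 0.01, 0.0], [0.0, 0.0, 0.0]]
end [ 0.5146 -0.0244  0.058 ]
offset [[0.0, 0.0, 0.1], [0.0, 0.0, 0.1], [0.0, 0.0, 0.1], [0.0, 0.0, 0.1], [0.0, 0.0, 0.1]]
turn [[0.0, 0.0, 0.0], [0.0, 0.0, 0.0], [0.0, 0.0, 0.0], [0.0, 0.0, 0.0], [0.0, 0.0, 0.0]]
end [ 0.5146 -0.0244  0.038 ]
```

Emit:
drive_tool(
  offset=[
    [-0.03,0,0.33],
    [-0.03,0,0.33],
    [-0.03,0,0.33],
    [-0.03,0,0.33],
    [-0.02,0,0.31],
    [0,0,0.1],
    [0,0,0.1],
    [0,0,0.1],
    [0,0,0.08],
    [0,0,0.06],
  ],
  turn=[
    [0,0,0],
    [0,0,0],
    [0,0,0],
    [0,0,0],
    [0,0,0],
    [0,0,0],
    [0,0,0],
    [0,0,0],
    [0,0,0],
    [0,0,0],
  ],
  hand=[0,0,0,0,0,0,0,0,0,0],
)

```text
time_s: 20.45
position: [0.5148, -0.0239, 0.0404]
tool_rot: [[-0.096, 0.995, -0.0], [0.995, 0.096, -0.001], [-0.001, -0.0, -1.0]]
ft_force: [-0.5, -0.2, -0.3]
grip_width: 0.0001
gripper_force: 0.0
```

Emit:
drive_tool(
  offset=[
    [0,0,0.03],
    [0,0,0.03],
    [0,0,0],
    [0,0,-0.06],
    [0,0,-0.5],
    [0,0,-0.9],
    [0,0,-0.9],
    [0,0,-0.9],
    [0,0,0],
    [0,0,0],
  ],
  turn=[
    [0,0,0],
    [0,0,0],
    [0,0,0],
    [0,0,0],
    [0,0,0],
    [0,0,0],
    [0,0,0],
    [0,0,0],
    [0,0,0],
    [0,0,0],
  ],
  hand=[0,0,0,0,0,0,0,0,0,0],
)

```text
time_s: 21.7
position: [0.5144, -0.0236, 0.1676]
tool_rot: [[-0.096, 0.995, -0.002], [0.995, 0.096, -0.0], [0.0, -0.002, -1.0]]
ft_force: [-0.6, -0.0, -0.5]
grip_width: 0.0001
gripper_force: 0.0
```

Run:
```python
from h import *
o=observe();print(toJ(o['position']),o['ft_force'],o['time_s'])
im=snap('wrist','w4'); a=snap('scene','s4')
c=cv2.resize(a[130:230,210:310],(500,500),interpolation=cv2.INTER_CUBIC)
cv2.imwrite('pics/w4b.png',np.hstack([cv2.resize(im,(500,375)),c[:375,:300]]))
```

```text
[ -0.3 -53.1 167.6] [-0.56052757 -0.04847271 -0.45210324] 21.7
```

View pics/w4b.png

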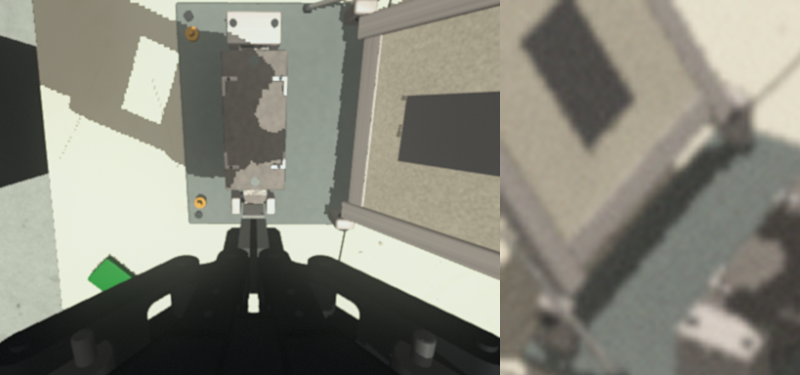

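The view shows the plate seated between the posts, with its body's left edge at rows ~50 and right edge ~189. I'll check flatness numerically against two height hypotheses and view a zoomed crop.

Run:
```python
from h import *
im=cv2.imread('pics/w4.png')
def box(tilt):
    P=[]
    for x,y in ((-.03,.065),(.03,.065),(.03,-.065),(-.03,-.065)): P.append(J(x,y,.04+(.083-y)*np.sin(np.radians(tilt))))
    return proj('w4',np.array(P))
print(box(0).round(1).tolist(),box(4.5).round(1).tolist())
big=cv2.resize(im[30:240,200:320],(457,800),interpolation=cv2.INTER_CUBIC); k=800/210
big=cv2.resize(big,(342,600)); k=600/210
for t,c in((0,(0,255,0)),(4.5,(0,0,255))):
    cv2.polylines(big,[((box(t)-[200,30])*k).astype(int)],True,c,1)
cv2.imwrite('pics/w4c.png',big)
```

```text
[[225.2, 52.3], [294.1, 52.2], [290.0, 195.7], [229.4, 195.7]] [[225.0, 51.9], [294.3, 51.8], [291.2, 199.1], [228.1, 199.1]]
```

View pics/w4c.png

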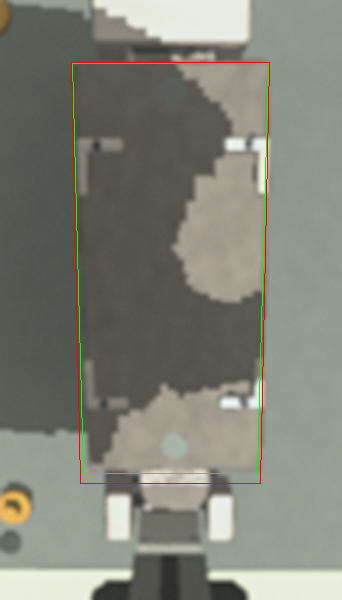

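Overlay: the flat-plate outline (green) matches the plate's right edge at row 471, and the ear sits under the catch, so the plate is clipped. Next is the tile.

Run:
```python
from h import *
m=plan(np.array([.50,.2,.21]),rot(145))
m=plan(np.array([.555,.255,.2]),rot(160),n=6,start=m)
```

```text
offset [[0.56, 0.02, -0.11], [0.56, 0.06, -0.1], [0.54, 0.12, -0.11], [0.54, 0.16, -0.11], [0.52, 0.2, -0.1], [0.5, 0.26, -0.11], [0.48, 0.29, -0.11], [0.45, 0.33, -0.11], [0.42, 0.37, -0.1], [0.39, 0.41, -0.11]]
turn [[0.0, 0.0, -0.82], [0.0, 0.0, -0.83], [-0.01, 0.0, -0.82], [0.0, -0.01, -0.83], [0.0, 0.0, -0.82], [0.0, 0.0, -0.83], [-0.01, 0.0, -0.82], [0.0, 0.0, -0.83], [0.0, 0.0, -0.82], [0.0, 0.0, -0.83]]
end [0.5    0.2001 0.21  ]
offset [[-0.06, 0.32, 0.04], [-0.07, 0.32, 0.04], [-0.08, 0.31, 0.05], [-0.1, 0.31, 0.04], [-0.11, 0.3, 0.04], [-0.12, 0.3, 0.04]]
turn [[0.0, 0.0, -0.42], [0.0, 0.0, -0.41], [0.0, 0.0, -0.42], [0.0, 0.0, -0.42], [0.0, 0.0, -0.41], [0.0, 0.0, -0.42]]
end [0.5548 0.2551 0.2   ]
```

Emit:
drive_tool(
  offset=[
    [0.56,0.02,-0.11],
    [0.56,0.06,-0.1],
    [0.54,0.12,-0.11],
    [0.54,0.16,-0.11],
    [0.52,0.2,-0.1],
    [0.5,0.26,-0.11],
    [0.48,0.29,-0.11],
    [0.45,0.33,-0.11],
    [0.42,0.37,-0.1],
    [0.39,0.41,-0.11],
  ],
  turn=[
    [0,0,-0.82],
    [0,0,-0.83],
    [0,0,-0.82],
    [0,0,-0.83],
    [0,0,-0.82],
    [0,0,-0.83],
    [0,0,-0.82],
    [0,0,-0.83],
    [0,0,-0.82],
    [0,0,-0.83],
  ],
  hand=[1,1,1,1,1,1,1,1,1,1],
)

```text
time_s: 23.05
position: [0.5001, 0.2006, 0.2101]
tool_rot: [[-0.821, 0.571, -0.003], [0.571, 0.821, -0.001], [0.002, -0.002, -1.0]]
ft_force: [-0.6, -0.7, -1.3]
grip_width: 0.0857
gripper_force: 0.0
```

Emit:
drive_tool(
  offset=[
    [-0.06,0.32,0.04],
    [-0.07,0.32,0.04],
    [-0.08,0.31,0.05],
    [-0.1,0.31,0.04],
    [-0.11,0.3,0.04],
    [-0.12,0.3,0.04],
    [0,0,0],
    [0,0,0],
    [0,0,0],
    [0,0,0],
  ],
  turn=[
    [0,0,-0.42],
    [0,0,-0.41],
    [0,0,-0.42],
    [0,0,-0.42],
    [0,0,-0.41],
    [0,0,-0.42],
    [0,0,0],
    [0,0,0],
    [0,0,0],
    [0,0,0],
  ],
  hand=[1,1,1,1,1,1,1,1,1,1],
)

```text
time_s: 24.3
position: [0.5552, 0.2548, 0.2013]
tool_rot: [[-0.94, 0.342, -0.0], [0.342, 0.94, -0.001], [-0.0, -0.001, -1.0]]
ft_force: [0.0, 0.2, -0.4]
grip_width: 0.0853
gripper_force: 0.0
```

Run:
```python
from h import *
o=observe();print(o['position'],o['time_s'])
im=snap('wrist','w5')
cv2.imwrite('pics/w5b.png',cv2.resize(im,(800,600),interpolation=cv2.INTER_CUBIC))
```

```text
[0.55516188 0.25479094 0.20128468] 24.3
```

View pics/w5b.png

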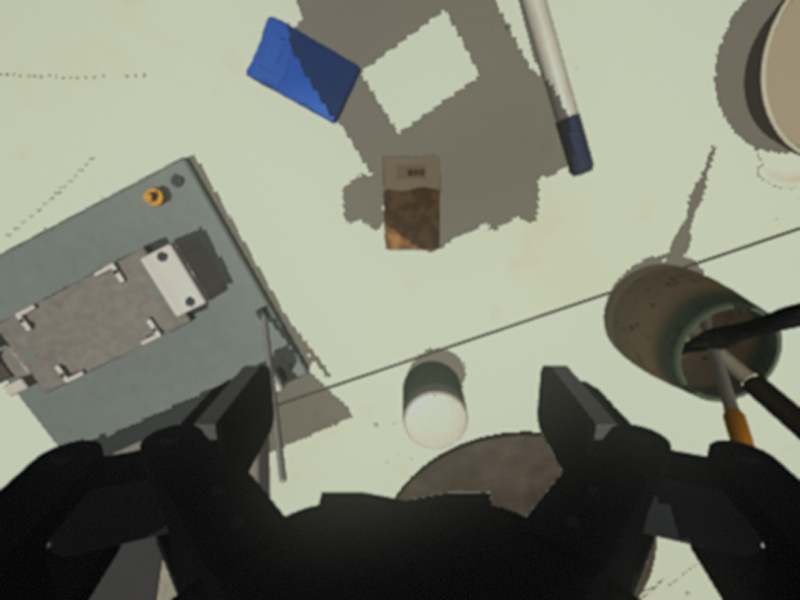

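The view shows the tile's corners at (382,155), (438,155), (440,248) and (386,249), nearly aligned with the tool. The pen's cap at (575,145) is clear of the finger path.

Run:
```python
from h import *
s=.64
P=np.array([ray('w5',u*s,v*s,.009)[:2] for u,v in((382,155),(438,155),(440,248),(386,249))]);c=P.mean(0)
d=(P[0]+P[1]-P[2]-P[3])/2;yaw=np.degrees(np.arctan2(d[1],d[0]))
print(P.round(4),c,yaw,np.linalg.norm(d),np.linalg.norm(P[0]-P[1]))
m=plan(np.r_[c,.06],rot(yaw)); m=plan(np.r_[c,-.001],rot(yaw),n=4,start=m)
```

```text
[[0.472  0.2673]
 [0.4858 0.3052]
 [0.5499 0.2848]
 [0.5366 0.246 ]] [0.51109851 0.27583025] 162.03790989259718 0.06760713806700913 0.04026557814952893
offset [[0.12, 0.01, 0.35], [0.12, 0.01, 0.36], [0.12, 0.02, 0.35], [0.13, 0.01, 0.35], [0.12, 0.01, 0.36], [0.12, 0.02, 0.35], [0.12, 0.01, 0.35], [0.12, 0.02, 0.36], [0.12, 0.01, 0.35], [0.12, 0.02, 0.35]]
turn [[0.0, 0.0, -0.03], [0.0, 0.0, -0.04], [0.0, 0.0, -0.03], [0.0, 0.0, -0.04], [0.0, 0.0, -0.03], [0.0, 0.0, -0.03], [0.0, 0.0, -0.04], [0.0, 0.0, -0.03], [0.0, 0.0, -0.04], [-0.01, 0.0, -0.03]]
end [0.5113 0.2759 0.0601]
offset [[0.0, 0.0, 0.38], [0.0, 0.0, 0.38], [0.0, 0.0, 0.38], [0.0, 0.0, 0.39]]
turn [[0.0, 0.0, 0.0], [0.0, 0.0, 0.0], [0.0, 0.0, 0.0], [0.0, 0.0, 0.0]]
end [ 0.5113  0.2759 -0.0011]
```

Emit:
drive_tool(
  offset=[
    [0.2,0.02,0.55],
    [0.2,0.02,0.55],
    [0.2,0.02,0.55],
    [0.2,0.02,0.6],
    [0.2,0.02,0.6],
    [0.22,0.03,0.6],
    [0,0,0.4],
    [0,0,0.4],
    [0,0,0.4],
    [0,0,0.3],
  ],
  turn=[
    [0,0,-0.05],
    [0,0,-0.05],
    [0,0,-0.05],
    [0,0,-0.05],
    [0,0,-0.05],
    [0,0,-0.05],
    [0,0,-0.05],
    [0,0,0],
    [0,0,0],
    [0,0,0],
  ],
  hand=[1,1,1,1,1,1,1,1,1,1],
)

```text
time_s: 25.6
position: [0.511, 0.2757, 0.0021]
tool_rot: [[-0.952, 0.307, -0.001], [0.307, 0.952, -0.001], [0.0, -0.001, -1.0]]
ft_force: [-0.1, -0.5, 0.5]
grip_width: 0.0852
gripper_force: 0.0
```

Emit:
drive_tool(
  offset=[
    [0,0,0.1],
    [0,0,0],
    [0,0,0],
    [0,0,0],
    [0,0,0],
    [0,0,0],
    [0,0,-0.2],
    [0,0,-0.4],
    [0,0,-0.7],
    [0,0,-0.7],
  ],
  turn=[
    [0,0,0],
    [0,0,0],
    [0,0,0],
    [0,0,0],
    [0,0,0],
    [0,0,0],
    [0,0,0],
    [0,0,0],
    [0,0,0],
    [0,0,0],
  ],
  hand=[1,0.2,0.2,0.2,0.2,0.2,0.2,0.2,0.2,0.2],
  newtons=40,
)

```text
time_s: 26.85
position: [0.5109, 0.2759, 0.0808]
tool_rot: [[-0.952, 0.307, 0.0], [0.307, 0.952, -0.0], [-0.0, -0.0, -1.0]]
ft_force: [0.4, 1.4, -0.5]
grip_width: 0.0411
gripper_force: 40.4
```

Run:
```python
from h import *
o=observe();print(o['position'],o['time_s'],o['grip_width'],o['gripper_force'])
im=snap('wrist','w6')
cv2.imwrite('pics/w6b.png',cv2.resize(im,(800,600),interpolation=cv2.INTER_CUBIC))
m=plan(np.array([.505,.14,.19]),rot(130))
m=plan(J(0,0,.11),rot(90+YJ),n=10,start=m)
```

```text
[0.5108692  0.2758849  0.08083766] 26.85 0.041134821046373636 40.43883740901947
offset [[-0.09, -0.33, -0.26], [-0.11, -0.32, -0.27], [-0.12, -0.32, -0.26], [-0.14, -0.31, -0.27], [-0.16, -0.3, -0.26], [-0.18, -0.3, -0.26], [-0.19, -0.28, -0.27], [-0.21, -0.27, -0.26], [-0.22, -0.26, -0.26], [-0.23, -0.25, -0.27]]
turn [[0.0, 0.0, 0.54], [0.01, 0.01, 0.53], [0.0, 0.0, 0.54], [0.01, 0.01, 0.53], [0.0, 0.0, 0.54], [0.01, 0.0, 0.53], [0.0, 0.01, 0.54], [0.01, 0.0, 0.53], [0.0, 0.01, 0.54], [0.0, 0.0, 0.53]]
end [0.5048 0.1401 0.1901]
offset [[-0.22, -0.17, 0.2], [-0.23, -0.15, 0.2], [-0.24, -0.15, 0.2], [-0.25, -0.12, 0.2], [-0.25, -0.12, 0.2], [-0.26, -0.09, 0.2], [-0.27, -0.08, 0.2], [-0.27, -0.07, 0.2], [-0.27, -0.05, 0.2], [-0.27, -0.03, 0.2]]
turn [[0.0, 0.0, 0.58], [0.0, 0.0, 0.57], [0.0, 0.0, 0.58], [0.0, 0.0, 0.57], [0.0, 0.0, 0.58], [0.0, 0.0, 0.57], [0.0, 0.0, 0.58], [0.0, 0.0, 0.57], [0.0, 0.0, 0.58], [0.0, 0.0, 0.57]]
end [0.5095 0.0293 0.1101]
```

View pics/w6b.png

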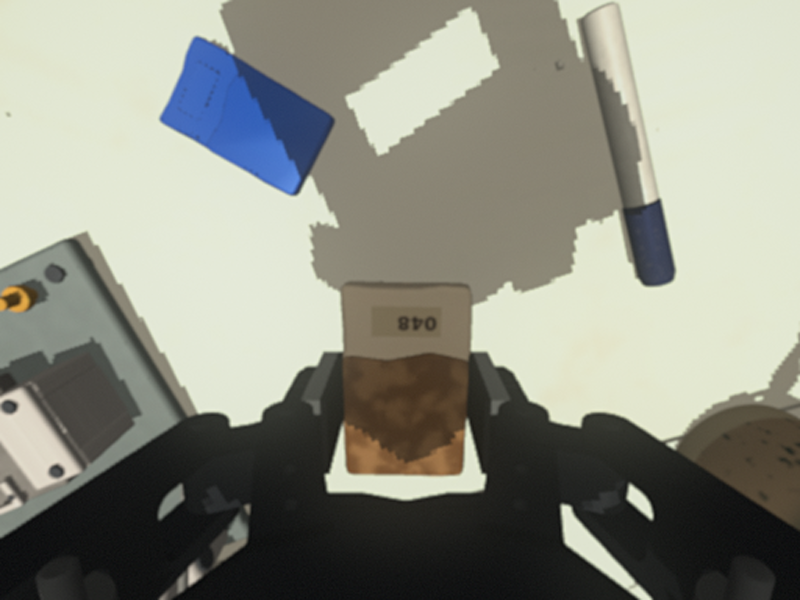

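The view shows the tile gripped squarely, corners (343,284), (471,284), (463,474) and (348,474), glaze up. That uses up my picture budget (in fact one over the 10 allowed), so the rest I check by numbers only.

Run:
```python
from h import *
s=.64;o=observe();p=np.array(o['position']);R=np.array(o['tool_rot'])
for z in(.0915,):
    P=np.array([ray('w6',u*s,v*s,z) for u,v in((343,284),(471,284),(463,474),(348,474))])
    Q=(P-p)@R; print((Q*1000).round(1),(Q.mean(0)*1000).round(1))
```

```text
[[ 35.9 -19.9  -7.2]
 [ 35.8  19.2  -7.1]
 [-31.3  19.   -6.7]
 [-31.3 -20.6  -6.8]] [ 2.2 -0.6 -6.9]
```

Emit:
drive_tool(
  offset=[
    [-0.09,-0.33,-0.26],
    [-0.11,-0.32,-0.27],
    [-0.12,-0.32,-0.26],
    [-0.14,-0.31,-0.27],
    [-0.16,-0.3,-0.26],
    [-0.18,-0.3,-0.26],
    [-0.19,-0.28,-0.27],
    [-0.21,-0.27,-0.26],
    [-0.22,-0.26,-0.26],
    [-0.23,-0.25,-0.27],
  ],
  turn=[
    [0,0,0.54],
    [0,0,0.53],
    [0,0,0.54],
    [0,0,0.53],
    [0,0,0.54],
    [0,0,0.53],
    [0,0,0.54],
    [0,0,0.53],
    [0,0,0.54],
    [0,0,0.53],
  ],
  hand=[0.2,0.2,0.2,0.2,0.2,0.2,0.2,0.2,0.2,0.2],
)

```text
time_s: 28.15
position: [0.5036, 0.1387, 0.1854]
tool_rot: [[-0.64, 0.768, -0.0], [0.768, 0.64, -0.001], [-0.0, -0.001, -1.0]]
ft_force: [-0.2, 0.9, -0.2]
grip_width: 0.0411
gripper_force: 40.4
```

Emit:
drive_tool(
  offset=[
    [-0.22,-0.17,0.2],
    [-0.23,-0.15,0.2],
    [-0.24,-0.15,0.2],
    [-0.25,-0.12,0.2],
    [-0.25,-0.12,0.2],
    [-0.26,-0.09,0.2],
    [-0.27,-0.08,0.2],
    [-0.27,-0.07,0.2],
    [-0.27,-0.05,0.2],
    [-0.27,-0.03,0.2],
  ],
  turn=[
    [0,0,0.58],
    [0,0,0.57],
    [0,0,0.58],
    [0,0,0.57],
    [0,0,0.58],
    [0,0,0.57],
    [0,0,0.58],
    [0,0,0.57],
    [0,0,0.58],
    [0,0,0.57],
  ],
  hand=[0.2,0.2,0.2,0.2,0.2,0.2,0.2,0.2,0.2,0.2],
)

```text
time_s: 29.4
position: [0.5082, 0.028, 0.1046]
tool_rot: [[-0.092, 0.996, -0.0], [0.996, 0.092, -0.001], [-0.0, -0.0, -1.0]]
ft_force: [-1.3, -0.3, -0.2]
grip_width: 0.0407
gripper_force: 40.4
```

Run:
```python
from h import *
o=observe();print(toJ(o['position']))
m=plan(J(0,-.002,.05),rot(90+YJ),n=8)
m=plan(J(0,-.002,.0395),rot(90+YJ),n=2,start=m)
```

```text
[ -1.5  -1.  104.6]
offset [[0.0, 0.0, 0.17], [-0.01, 0.01, 0.17], [0.0, 0.0, 0.17], [0.0, 0.01, 0.17], [0.0, 0.0, 0.17], [-0.01, 0.01, 0.17], [0.0, 0.0, 0.17], [0.0, 0.01, 0.18]]
turn [[0.0, 0.0, 0.0], [0.0, 0.0, -0.01], [0.0, 0.0, 0.0], [0.0, 0.0, -0.01], [0.0, 0.0, 0.0], [0.0, 0.0, -0.01], [0.0, 0.0, 0.0], [0.0, 0.0, 0.0]]
end [0.5098 0.0274 0.0498]
offset [[0.0, 0.0, 0.13], [0.0, 0.0, 0.13]]
turn [[0.0, 0.0, 0.0], [0.0, 0.0, 0.0]]
end [0.5098 0.0273 0.0394]
```

Emit:
drive_tool(
  offset=[
    [-0.02,0.04,0.25],
    [0,0,0.25],
    [0,0,0.25],
    [0,0,0.25],
    [0,0,0.2],
    [0,0,0.16],
    [0,0,0.1],
    [0,0,0.1],
    [0,0,0.06],
    [0,0,0],
  ],
  turn=[
    [0,0,0],
    [0,0,-0.03],
    [0,0,0],
    [0,0,0],
    [0,0,0],
    [0,0,0],
    [0,0,0],
    [0,0,0],
    [0,0,0],
    [0,0,0],
  ],
  hand=[0.2,0.2,0.2,0.2,0.2,0.2,0.2,0.2,0.2,0.2],
)

```text
time_s: 30.65
position: [0.5099, 0.0281, 0.04]
tool_rot: [[-0.099, 0.995, -0.0], [0.995, 0.099, -0.001], [-0.001, -0.0, -1.0]]
ft_force: [0.0, 0.6, -0.0]
grip_width: 0.0409
gripper_force: 40.5
```

Run:
```python
from h import *
o=observe();print(toJ(o['position']),o['ft_force'],o['wrist_torque'],o['time_s'])
```

```text
[ 0.2 -1.1 40. ] [ 0.04322554  0.56131573 -0.02988915] [ 0.03905397 -0.01861816  0.01423504] 30.65
```

Emit:
drive_tool(
  offset=[
    [-0.02,0,0.01],
    [0,0,0.01],
    [0,0,0.01],
    [0,0,0.01],
    [0,0,0.01],
    [0,0,0],
    [0,0,0],
    [0,0,0],
    [0,0,0],
    [0,0,0],
  ],
  turn=[
    [0,0,0],
    [0,0,0],
    [0,0,0],
    [0,0,0],
    [0,0,0],
    [0,0,0],
    [0,0,0],
    [0,0,0],
    [0,0,0],
    [0,0,0],
  ],
  hand=[0.2,0.2,0.2,0.2,0.2,0.2,0.2,0.2,0.2,0.2],
)

```text
time_s: 31.9
position: [0.51, 0.0276, 0.0397]
tool_rot: [[-0.099, 0.995, 0.001], [0.995, 0.099, -0.0], [-0.001, 0.001, -1.0]]
ft_force: [-5.4, 3.9, 19.0]
grip_width: 0.0412
gripper_force: 42.5
```

Emit:
drive_tool(
  offset=[
    [0,0,-0.04],
    [0,0,0],
    [0,0,0],
    [0,0,0],
    [0,0,0],
    [0,0,-0.2],
    [0,0,-0.5],
    [0,0,-0.9],
    [-0.3,0,-0.9],
    [-0.5,0,-0.9],
  ],
  turn=[
    [0,0,0],
    [0,0,0],
    [0,0,0],
    [0,0,0],
    [0,0,0],
    [0,0,0],
    [0,0,0],
    [0,0,0],
    [0,0,0],
    [0,0,0],
  ],
  hand=[0.2,0.2,1,1,1,1,1,1,1,1],
)

```text
time_s: 33.15
position: [0.5129, -0.0044, 0.1774]
tool_rot: [[-0.1, 0.995, 0.0], [0.995, 0.1, -0.001], [-0.001, 0.0, -1.0]]
ft_force: [0.4, -0.6, -1.3]
grip_width: 0.0856
gripper_force: 0.0
```

Run:
```python
from h import *
for i in range(4): get_image('wrist')
im=snap('wrist','w7');o=observe();print(toJ(o['position']),o['ft_force'],o['time_s'])
hsv=cv2.cvtColor(im,cv2.COLOR_BGR2HSV)
pr=lambda P:proj('w7',np.array([J(*q) for q in P])).round(1)
print('plate0',pr([(-.03,.065,.04),(.03,.065,.04),(.03,-.065,.04),(-.03,-.065,.04)]).tolist())
# tile hypotheses: expected corners with top at .049, size 68x41
print('tile0',pr([(-.0205,.034,.049),(.0205,.034,.049),(.0205,-.034,.049),(-.0205,-.034,.049)]).tolist())
# segment warm-coloured (tile) pixels vs grey plate inside plate outline
m=((hsv[...,1]>45)&(hsv[...,0]<25)).astype(np.uint8)
box=pr([(-.03,.043,.04),(.03,.043,.04),(.03,-.043,.04),(-.03,-.043,.04)]).astype(int)
k=np.zeros_like(m);cv2.fillPoly(k,[box],1);m=cv2.morphologyEx(m&k,cv2.MORPH_OPEN,np.ones((3,3)))
c=max(cv2.findContours(m,cv2.RETR_EXTERNAL,cv2.CHAIN_APPROX_NONE)[0],key=cv2.contourArea)
q=cv2.boxPoints(cv2.minAreaRect(c));print('seg',q.round(1).tolist(),cv2.contourArea(c),[toJ(ray('w7',*a,.049)).tolist() for a in q])
```

```text
[-1.000e-01 -3.360e+01  1.753e+02] [-0.05382076 -0.07900792 -0.05087492] 33.4
plate0 [[226.3, 76.7], [291.8, 76.8], [287.8, 211.1], [229.9, 211.0]]
tile0 [[236.5, 111.8], [281.4, 111.9], [279.8, 184.1], [237.9, 184.0]]
seg [[237.0, 114.0], [282.0, 114.0], [282.0, 186.0], [237.0, 186.0]] 3078.5 [[-20.1, 32.0, 49.0], [21.1, 32.1, 49.0], [22.7, -35.9, 49.0], [-21.4, -36.0, 49.0]]
```

The tile measures square and centred at about (0.5, -2) mm. I'll confirm it is seated by touching both its ends lightly with shut fingers.

Emit:
drive_tool(
  offset=[
    [0.1,0,0.6],
    [0.1,0,0.8],
    [0,0,0.8],
    [0,0,0.6],
    [0,0,0.25],
    [0,0,0.05],
    [0,0,0.05],
    [0,0,0.02],
    [0,0,0],
    [0,0,0],
  ],
  turn=[
    [0,0,0],
    [0,0,0],
    [0,0,0],
    [0,0,0],
    [0,0,0],
    [0,0,0],
    [0,0,0],
    [0,0,0],
    [0,0,0],
    [0,0,0],
  ],
  hand=[0,0,0,0,0,0,0,0,0,0],
)

```text
time_s: 34.65
position: [0.5126, 0.0034, 0.0493]
tool_rot: [[-0.099, 0.995, 0.001], [0.995, 0.099, -0.001], [-0.001, 0.0, -1.0]]
ft_force: [-0.2, 0.1, 3.3]
grip_width: -0.0001
gripper_force: 1.7
```

Emit:
drive_tool(
  offset=[
    [0,0,-0.25],
    [0.6,0,0],
    [0.6,0,0],
    [0,0,0.2],
    [0,0,0.05],
    [0,0,0],
    [0,0,0],
    [0,0,0],
    [0,0,0],
    [0,0,0],
  ],
  turn=[
    [0,0,0],
    [0,0,0],
    [0,0,0],
    [0,0,0],
    [0,0,0],
    [0,0,0],
    [0,0,0],
    [0,0,0],
    [0,0,0],
    [0,0,0],
  ],
  hand=[0,0,0,0,0,0,0,0,0,0],
)

```text
time_s: 35.9
position: [0.5074, 0.0511, 0.0492]
tool_rot: [[-0.098, 0.995, -0.001], [0.995, 0.098, 0.001], [0.001, -0.001, -1.0]]
ft_force: [-1.8, 6.0, 8.5]
grip_width: 0.0001
gripper_force: 3.7
```

Emit:
drive_tool(
  offset=[
    [0,0,-0.2],
    [0,0,-0.5],
    [0,0,-0.8],
    [0,0,-0.8],
    [-0.3,0,-0.8],
    [-0.7,0,0],
    [-0.7,0,0],
    [-0.5,0,0],
    [0,0,0],
    [0,0,0],
  ],
  turn=[
    [0,0,0],
    [0,0,0],
    [0,0,0],
    [0,0,0],
    [0,0,0],
    [0,0,0],
    [0,0,0],
    [0,0,0],
    [0,0,0],
    [0,0,0],
  ],
  hand=[0,0,0,0,0,0,0,0,0,0],
)

```text
time_s: 37.15
position: [0.5162, -0.0359, 0.1728]
tool_rot: [[-0.099, 0.995, -0.001], [0.995, 0.099, -0.0], [-0.0, -0.001, -1.0]]
ft_force: [0.6, -0.1, 0.5]
grip_width: -0.0001
gripper_force: 0.0
```

Run:
```python
from h import *
im=snap('wrist','w8');o=observe();print(toJ(o['position']),o['ft_force'],o['time_s'])
hsv=cv2.cvtColor(im,cv2.COLOR_BGR2HSV)
pr=lambda P:proj('w8',np.array([J(*q) for q in P])).round(1)
m=((hsv[...,1]>45)&(hsv[...,0]<25)).astype(np.uint8)
box=pr([(-.03,.043,.04),(.03,.043,.04),(.03,-.043,.04),(-.03,-.043,.04)]).astype(int)
k=np.zeros_like(m);cv2.fillPoly(k,[box],1);m=cv2.morphologyEx(m&k,cv2.MORPH_OPEN,np.ones((3,3)))
c=max(cv2.findContours(m,cv2.RETR_EXTERNAL,cv2.CHAIN_APPROX_NONE)[0],key=cv2.contourArea)
q=cv2.boxPoints(cv2.minAreaRect(c));print([toJ(ray('w8',*a,.049)).tolist() for a in q])
# plate ends along the jig y line x=-0.026 (beside ears): brightness profile
g=cv2.GaussianBlur(cv2.cvtColor(im,cv2.COLOR_BGR2LAB),(3,3),0).astype(float)
for x in(-.024,.024):
    for r in(np.arange(.055,.075,.001),np.arange(-.075,-.055,.001)):
        uv=pr([(x,y,.04) for y in r]); v=np.array([g[int(round(b)),int(round(a))] for a,b in uv]); d=np.linalg.norm(np.diff(v,axis=0),axis=1); print(x,'edge y',r[d.argmax()].round(4),d.max().round(0))
```

```text
[  0.3 -65.2 172.8] [ 0.06583804 -0.87975307 -0.48018417] 37.2
[[-21.6, -36.6, 49.0], [-20.3, 31.9, 49.0], [20.9, 32.0, 49.0], [22.6, -36.4, 49.0]]
-0.024 edge y 0.066 22.0
-0.024 edge y -0.065 24.0
0.024 edge y 0.067 6.0
0.024 edge y -0.062 9.0
```

```bash
python3 -c "
from rig import env
print(env.close_job())"
```

```text
the job is handed in; nothing more can be done
None
```

I clipped the plate into the jig and laid the tile flat, glazed face up, in its pocket, then handed the job in at about 37 s; no verdict came back, and I viewed 11 pictures against the limit of 10.

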